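# Send the block into the dust box on the locked slide

## Robot

A 7-joint arm with a two-finger parallel gripper is mounted at the origin on a cart in front of the work surface, level with it; the furniture and walls round the work are solid. World frame = base frame: x ahead of the robot, y to its left, z up, the work surface at z = 0. Lengths are in m, angles in rad, forces in N, time in s.
With the tool pointing down it reaches from about 0.35 to 0.775 m from the base axis. Payload 3.1 kg.
Tool frame: the origin (TCP) lies midway between the tips of the shut fingers; the grasp point (between the pads) lies 19 mm behind it (grip_point_offset is the distance from the TCP to the grasp point, in m); z points along the fingers, y is the direction in which the jaws open and shut (so a half turn about z gives the same grasp; the last joint's range is limited). The gripper opens to 85 mm and grips with 20 to 120 N. Pads are 22 mm wide; open, the fingers measure 114 mm over their backs; the gripper's body (76 mm by 85 mm) begins 54 mm behind the grasp point. The pads swing forward as they close: fully open they stand 13 mm farther back than shut.
Start: joints at [-1.159, 0.311, 0.014, 1.512, -0.004, 1.319, -0.027], TCP at [0.241, 0.494, 0.231] pointing down, gripper open.
Joint ranges: [-2.7, 2.7], [-0.3, 1.91], [-1.27, 1.3], [0.12, 2.57], [-1.44, 4.58], [0.2, 2.03], [-3.05, 3.05]. Speed limits (rad/s): [2.79, 2.79, 3.14, 3.14, 3.14, 3.14, 3.14].

## Interface

Orientations are given as a unit quaternion [w, x, y, z].
In Python, from station import state, camera, camera_model, finish_job, search_frame, spot_point, grip_point_offset gives the robot as it stands.
- The arm moves only by the shell command python3 -m jog 'ROWS'. ROWS is JSON, a list of rows, each a list of 3 entries, a list of its own where there are three numbers: the shift along the tool's x, y, z in m, then the turn about the tool's z in degrees, then the finger opening in m, from 0 to 0.0854. A call has exactly 10 rows; each row is the pose to reach, as a shift and turn from the pose commanded when the call began, along the tool's axes at that moment; what a row does not reach only later rows make up. A row lasts 1/10 s, in which the tool goes at most 50 mm and 8.59 degrees, less where a joint would pass 70% of its speed; a pose out of reach is approached as far as the arm can. A call with a gripper value outside its range is refused whole. The fingers move at their own pace and stop on an object; the grip force is fixed at half the most. Time passes only in rows, so rows that repeat a pose let the fingers close, or fill a call up. It gives the time, the measured TCP pose, the force and the opening at its end, in the units of the state.
- state(): the state, without advancing time (a new reading comes with each control period).
- camera(name): name is "scene" or "top" or "wrist"; returns the picture (384x512x3 uint8, red, green, blue); there is no depth.
- camera_model(name): a dict with "camera_matrix" (3x3 intrinsics, pixels), "camera_from_world" (4x4, takes a point from world to camera coordinates). Camera axes: x right, y up, looking along -z (the intrinsics and any distortion apply to the point x, -y, -z); pixel columns grow to the right and rows downward; lengths in m; the calibration is good to about 2 mm. A picture is of the moment at which its call begins: read the wrist's pose just before it. camera_model takes no time and is no camera call; for the wrist camera it gives the pose at the moment of the call.
- finish_job(): hands the job in, once; it reports no verdict.
Trained networks look in the newest picture that a camera, given by its name, has taken for a name from the list of things; names that differ only in an ending like _2 or _b are one class to them, and where a whole thing is asked for, a point or a joint stands for the part that bears it (a point fixed in the world has none). Each returns a list of dicts, best first, with "p" (0 to 1); they miss things now and then, are a little off and sometimes report something else, mostly with a low value. They report only what shows in the picture. A call takes as long as a camera call. They do not tell look-alikes from the thing itself.
- search_frame(query, camera): "bbox" ([centre column, centre row, width, height] in pixels, round what is visible of it).
- spot_point(query, camera): "centre" ([column, row] in pixels: a listed point, or the origin of a listed thing).
The state is a dict: "time_s": time; "qpos": joint angles; "qd": joint speeds; "tau": joint torques, N m; "tcp_pos": TCP position; "eef_rot": TCP orientation; "force": force on the tool from outside, world axes, zero at the start; "wrist_torque": the same for the moment, N m; "finger_gap": opening from 0.0 (shut) to 1.0 (fully open).
Only numpy, scipy, OpenCV 4.12 (cv2) and the standard library are available. Lean on these libraries where they do the work, as an engineer would, in place of code of your own. Each camera call takes 0.05 s, during which the arm holds its last target.

## Task

Pull up the T-knob of the slide's locking plunger and twist it so that it stays out by itself, let go of it, then push the carriage by its black push bar so that the oak block goes through the sprung flap and fully home in the dust box. Then twist the plunger back so that its pin drops fully down and locks the carriage there, with the flap shut behind the block. Leave the other things on the bench where they are.

Things in the scene. Friction and masses are not known exactly. Their poses are not given: they have to be found in the camera images.
- knob (a point): Centre of the black T-shaped knob of the locking plunger: a bar 70 mm long (its own x axis), 14 mm wide (y), 26 mm high, centre 111 mm above the bench when the plunger is down. It is to be gripped across the 14 mm. It stands on a 9 mm upright steel rod over a steel bracket (bracket top 76 mm above the bench) on the robot's side of the slide. x axis turns with the knob.
- plunger_lift (a joint): How far the plunger is pulled up (m): 0 fully down, its pin in a hole of the carriage and the carriage locked; 0.018 upper stop; it rests at about 0.0135 when twisted out. A spring pulls it down (about 5 N at the bottom, 8 N at the top). If it is let go over the strip between two holes it stops at about 0.008.
- plunger_twist (a joint): Twist of the knob (rad), counter-clockwise seen from above is positive: 0 = locked, knob in line with the slide; 1.2 = end stop, knob nearly across the slide. It can twist only when pulled up more than 0.014 (0.016 is comfortable; the cross-pin must clear its slot); twisted by 0.7 or more and let down it rests on the bracket and stays out. Twisted back to 0 the cross-pin falls into the slot again.
- carriage (a joint): Travel of the aluminium carriage (m): 0 loading station (start), 0.160 working station inside the box, which is also its end stop. It slides along the x axis of slide_base with about 2 N friction. The pin holes of both stations lie exactly under the plunger at 0 and at 0.160.
- push_handle (a point): Centre of the black push bar at the tail of the carriage, 110 mm above the bench: 60 mm long across the slide (its own y), 14 mm thick along the slide (x), 24 mm high, on a 12 mm post. Its x axis points toward the box, the way the carriage is pushed. It stays outside: it stops 85 mm in front of the box.
- slide_base: The fixed loading slide with its dust box, on a plywood board 464 x 226 x 12 mm. Origin: under the middle of the box's doorway, on the bench; x = the way in, z up. The plunger axis stands at x -80 mm, y -110 mm; the grey box takes x 0 to 180, y -60 to 60 mm and is 122 mm high with a clear window on top; the push bar starts at x -245, y +10 mm.
- flap (a joint): Self-closing aluminium flap (82 x 70 mm), hung at the top of the doorway, swings inward (rad): 0 shut. The block pushes it open and it falls shut by itself once the block is past. Light spring, under 1 N.
- block_centre (a point): Centre of the oak block, 56 x 56 x 58 mm, that stands loose in the nest of the carriage (low sides, 30 mm backstop). It rides with the carriage and need not be gripped.
- box_inside (a point): Middle of the place inside the box where the block's centre ends.
- tin: Bystander: round tin, 74 mm wide, 34 mm high, on the board beside the box (origin at its underside).
- offcut: Bystander: small wood offcut, 42 x 85 x 20 mm, behind the slide.
- scrap: Bystander: longer wood offcut, 48 x 110 x 18 mm, behind the box.
- sander: Bystander: sanding block, 65 x 106 x 32 mm, to the right.
- tape: Bystander: tape measure, 36 x 83 x 63 mm, to the right.
- oak_block: The oak block itself (origin at the middle of its underside).
There are look-alikes about, which are no part of the job. There is more than one size of the oak_block; the job needs the larger.

How it is judged:
By the outcome, as a careful person would: the job done as asked, in the order asked, and still so for the second after the job is handed in, with the robot touching nothing.
It also fails if it takes over 64 s, if anything falls off the work surface, if the arm or the gripper's body presses on something with over 40 N, if the wrist force passes 120 N, or if a joint passes its speed limit or range.

## Working session

There is one attempt and no reset: what is moved stays moved. The work goes in short steps, Python scripts to look and compute and a shell command to move; the robot and the scene stay as the last step left them, time stands still between calls to the robot, and variables do not carry over. Pictures are saved under pics/ and viewed, and the job is handed in when it is done.

```bash
mkdir -p pics; ls; python3 - <<'E'
from station import *
import cv2
print(state()); print(grip_point_offset)
for n in ("scene","top","wrist"):
    im=camera(n); cv2.imwrite(f"pics/{n}0.png",im[:,:,::-1])
    m=camera_model(n); print(n,m)
    for q in ("knob","push_handle","slide_base","block_centre"):
        try: print(n,q,[(d['p'],d['centre']) for d in spot_point(q,n)][:3])
        except Exception as e: print(e)
E
```

```text
pics
{'time_s': 0.0, 'qpos': array([-1.15870323,  0.31174166,  0.01398903,  1.5130529 , -0.00439972,
        1.3192011 , -0.02721745]), 'qd': array([ 0.00039312, -0.00032863, -0.00043392, -0.00018144,  0.00016091,
        0.00092899,  0.00047471]), 'tau': array([-9.00117152e-05, -3.79913914e+01,  1.45722348e-01, -2.30590457e+01,
        1.20456802e-02,  1.36010611e-02, -1.36021592e-05]), 'tcp_pos': array([0.24077638, 0.49368559, 0.23021398]), 'eef_rot': array([-2.19557681e-04,  2.24924220e-01,  9.74375538e-01, -1.16563210e-03]), 'force': array([ 0.02651578, -0.28388614, -0.09551024]), 'wrist_torque': array([-0.00348619, -0.00228609,  0.01365979]), 'finger_gap': 0.9980021239942135}
0.0187
scene {'camera_matrix': array([[394.56116317,   0.        , 258.98482608],
       [  0.        , 394.56116317, 187.81728385],
       [  0.        ,   0.        ,   1.        ]]), 'camera_from_world': array([[ 0.77415845, -0.63278728,  0.01609198, -0.5223873 ],
       [ 0.41774054,  0.52983771,  0.73808187, -0.20779606],
       [-0.47557496, -0.56467004,  0.67451924, -0.9664339 ],
       [ 0.        ,
[... 847 characters left out ...]
258.2, 229.1])]
top block_centre [(0.82, [147.0, 245.1]), (0.65, [260.7, 191.1])]
wrist {'camera_matrix': array([[338.71260598,   0.        , 255.75603734],
       [  0.        , 338.71260598, 184.70073441],
       [  0.        ,   0.        ,   1.        ]]), 'camera_from_world': array([[ 4.38372232e-01,  8.98793510e-01,  1.09734368e-04,
        -5.49134641e-01],
       [-8.67976933e-01,  4.23373627e-01, -2.59558888e-01,
         3.32594897e-02],
       [-2.33336303e-01,  1.13688162e-01,  9.65727276e-01,
        -3.77177825e-01],
       [ 0.00000000e+00,  0.00000000e+00,  0.00000000e+00,
         1.00000000e+00]])}
wrist knob []
wrist push_handle []
wrist slide_base []
wrist block_centre []
```

View images.

```bash
python3 - <<'E'
import cv2
for n in ("scene","top"):
    im=cv2.imread(f"pics/{n}0.png"); cv2.imwrite(f"pics/{n}0b.png",cv2.resize(im[90:330,90:420] if n=="top" else im[60:340,100:450],None,fx=2.2,fy=2.2,interpolation=cv2.INTER_CUBIC))
E
```

```text
(no output)
```

View pics/scene0.png

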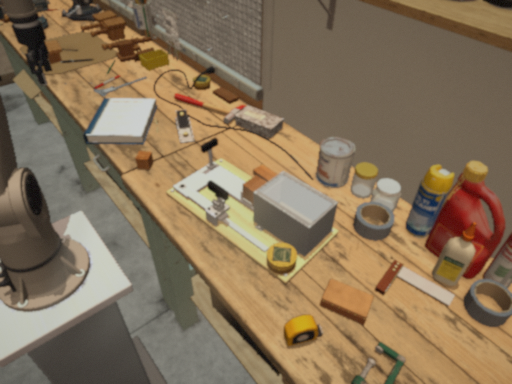

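View pics/top0.png

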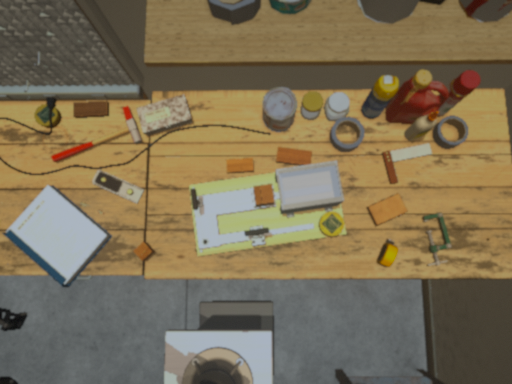

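```bash
ls pics
```

```text
scene0.png
scene0b.png
top0.png
top0b.png
wrist0.png
```

View pics/top0b.png

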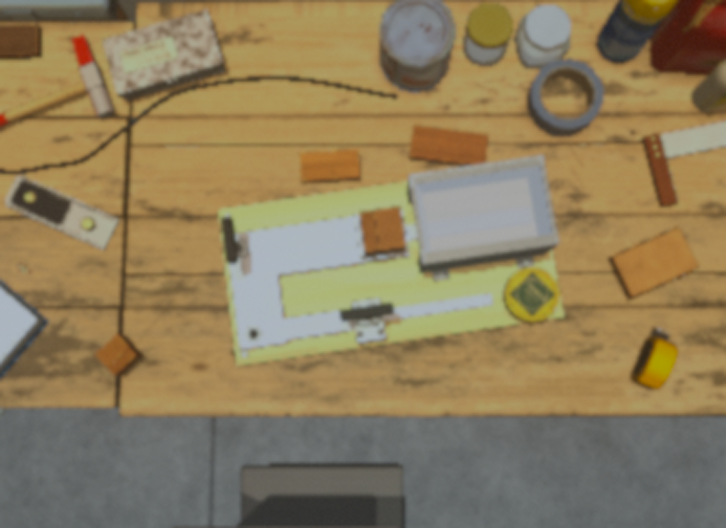

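View pics/scene0b.png

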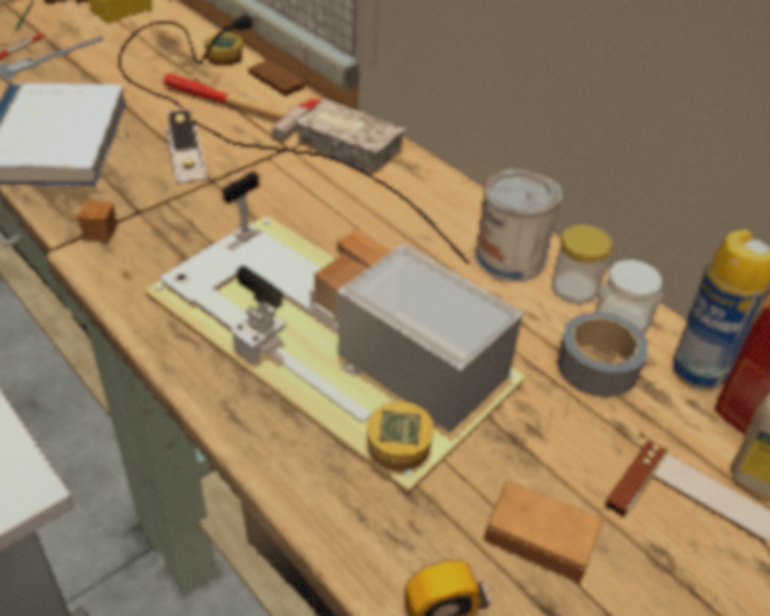

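```bash
cat > h.py <<'E'
import numpy as np, cv2
from station import *
from scipy.optimize import least_squares
def proj(m,P):
    P=np.atleast_2d(P); T=m['camera_from_world']; c=P@T[:3,:3].T+T[:3,3]
    p=np.c_[c[:,0],-c[:,1],-c[:,2]]@m['camera_matrix'].T
    return p[:,:2]/p[:,2:]
def tri(obs): # [(model,(u,v))]
    f=lambda X: np.concatenate([proj(m,X)[0]-np.array(p) for m,p in obs])
    r=least_squares(f,[0.5,0,0.1]); return r.x,f(r.x)
def ray(m,uv,z):
    f=lambda X: proj(m,[X[0],X[1],z])[0]-np.array(uv)
    r=least_squares(f,[0.5,0]); return np.r_[r.x,z]
def s2w(base,P):
    x,y,a=base; P=np.atleast_2d(P); c,s=np.cos(a),np.sin(a)
    return np.c_[x+c*P[:,0]-s*P[:,1], y+s*P[:,0]+c*P[:,1], P[:,2]]
def fit(obs):
    f=lambda b: np.concatenate([proj(m,s2w(b,P))[0]-np.array(p) for m,P,p in obs])
    r=least_squares(f,[0.55,0,-1.5],x_scale=[.1,.1,1]); return r.x,f(r.x).reshape(-1,2)
E
python3 - <<'E'
from h import *
S=camera_model("scene");T=camera_model("top")
K=tri([(S,(216.8,189.4)),(T,(255.5,230.2))]);H=tri([(S,(209.2,142.1)),(T,(194.8,197.6))])
print(K,H)
b,r=fit([(S,[-.08,-.11,.111],(216.8,189.4)),(T,[-.08,-.11,.111],(255.5,230.2)),(S,[-.245,.01,.11],(209.2,142.1)),(T,[-.245,.01,.11],(194.8,197.6))])
print(b,r)
k=4
for n,m,(x0,y0,w,h) in (("top",T,(180,140,180,130)),("scene",S,(160,120,190,150))):
    im=cv2.imread(f"pics/{n}0.png")[y0:y0+h,x0:x0+w]; im=cv2.resize(im,None,fx=k,fy=k,interpolation=cv2.INTER_CUBIC)
    P=[[0,-.06,.122],[0,.06,.122],[.18,.06,.122],[.18,-.06,.122],[-.08-.035,-.11,.111],[-.08+.035,-.11,.111],[-.08,-.11,.111],[-.245,-.02,.11],[-.245,.04,.11]]
    q=((proj(m,s2w(b,P))-[x0,y0]+.5)*k).astype(int)
    for a in q: cv2.circle(im,tuple(int(v) for v in a),3,(0,0,255),1)
    cv2.imwrite(f"pics/{n}1.png",im)
E
```

```text
(array([ 0.43968265, -0.11122879,  0.1071541 ]), array([ 0.51038512, -0.07815634, -0.27041374,  0.49053088])) (array([0.53321803, 0.06243507, 0.11954158]), array([ 0.34833481, -0.05324867, -0.16409111,  0.2981453 ]))
[ 0.55823048 -0.17753913 -1.43937734] [[ 0.42859055 -0.71078149]
 [ 0.19332414  0.73049007]
 [ 0.55853317  1.54691619]
 [-1.05021674 -0.14932981]]
```

View pics/top1.png

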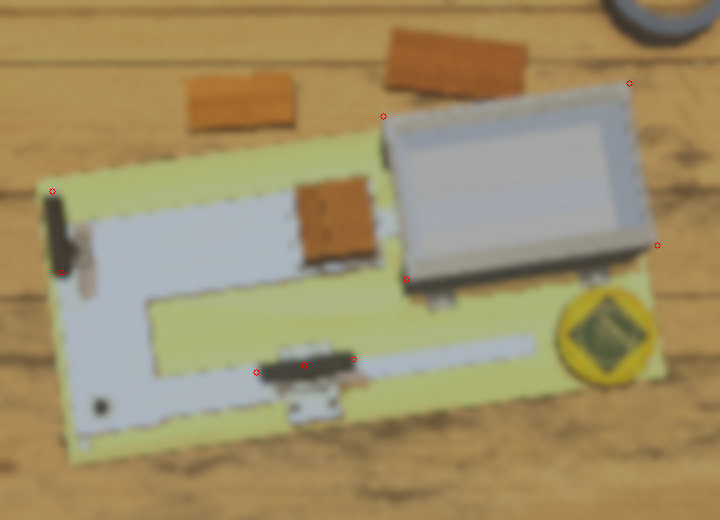

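View pics/scene1.png

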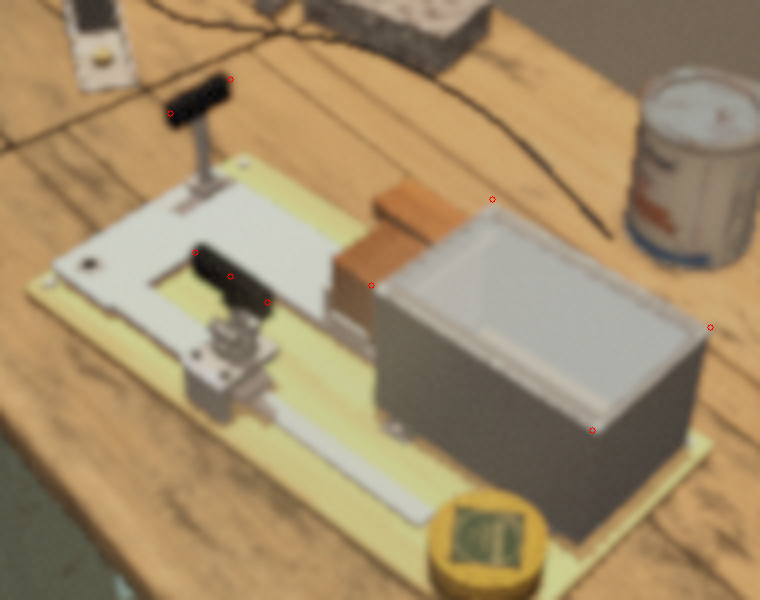

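```bash
python3 - <<'E'
from h import *
S=camera_model("scene");T=camera_model("top")
o=[]
def t(P,u,v): o.append((T,P,(u/4+180-.375,v/4+140-.375)))
def s(P,u,v): o.append((S,P,(u/4+160-.375,v/4+120-.375)))
t([0,.06,.122],386,120);t([.18,.06,.122],629,86);t([.18,-.06,.122],654,245);t([0,-.06,.122],404,282)
s([0,-.06,.122],378,289);s([0,.06,.122],492,206);s([.18,.06,.122],709,334);s([.18,-.06,.122],596,431)
for _ in range(2):
  t([-.08,-.11,.111],306,367); s([-.08,-.11,.111],232,279); t([-.245,.01,.11],56,236); s([-.245,.01,.11],198,101)
b,r=fit(o); print(b,np.degrees(b[2])); print(r.round(1))
print("knob",s2w(b,[-.08,-.11,.111]),"handle",s2w(b,[-.245,.01,.11]))
st=state(); from scipy.spatial.transform import Rotation as R
Rm=R.from_quat(st['eef_rot'],scalar_first=True).as_matrix(); print(Rm, st['time_s'])
E
```

```text
[ 0.55672102 -0.17896431 -1.43373326] -82.1468647281371
[[-0.4 -0.5]
 [ 0.4 -0.6]
 [ 1.3  0.2]
 [ 1.2 -0.2]
 [-1.8 -0.5]
 [-0.  -1.3]
 [ 0.3 -1.4]
 [-0.7  0.2]
 [ 0.3  0.2]
 [-0.5  0. ]
 [ 0.6 -0.2]
 [ 0.1 -0.6]
 [ 0.3  0.2]
 [-0.5  0. ]
 [ 0.6 -0.2]
 [ 0.1 -0.6]]
knob [[ 0.4368219  -0.11474437  0.111     ]] handle [[0.53315182 0.06510431 0.11      ]]
[[-8.98781857e-01  4.38396132e-01  7.08355518e-05]
 [ 4.38396136e-01  8.98781857e-01  4.81385013e-05]
 [-4.25619760e-05  7.43200438e-05 -9.99999996e-01]] 0.75
```

```bash
python3 -m jog '[[[-0.015,-0.01,0],3,0.085],[[-0.044,-0.028,0],8.6,0.085],[[-0.075,-0.048,0],15,0.085],[[-0.107,-0.068,0],22,0.085],[[-0.14,-0.089,0],29,0.085],[[-0.174,-0.111,0],36,0.085],[[-0.207,-0.132,0],43,0.085],[[-0.24,-0.153,0],49,0.085],[[-0.27,-0.172,0],54,0.085],[[-0.29,-0.185,0],56.15,0.085]]'
cat >> h.py <<'E'
from scipy.spatial.transform import Rotation as R
def go(xyz,yawy=None):
    """shift in tool axes and turn (deg) to bring TCP to xyz with tool-y yaw (mod 180)"""
    st=state(); Rm=R.from_quat(st['eef_rot'],scalar_first=True).as_matrix()
    d=Rm.T@(np.array(xyz)-st['tcp_pos']); cur=np.degrees(np.arctan2(Rm[1,1],Rm[0,1]))
    print("t",st['time_s'],"pos",st['tcp_pos'].round(4),"yaw y",round(cur,2),"F",st['force'].round(2),"gap",round(st['finger_gap']*.0854,4),"q7",st['qpos'][6].round(2))
    print("shift",d.round(4),"turn",None if yawy is None else round(-((yawy-cur+90)%180-90),2), "tilt",Rm[2].round(4))
E
python3 -c "
from h import *
go([.437,-.115,.24],7.85)"
```

```text
time_s: 1.75
tcp_pos: [0.4221, 0.1962, 0.2316]
eef_rot: [0.001, 0.661, 0.751, -0.0]
force: [0.2, -0.1, 0.9]
finger_gap: 0.995
t 1.75 pos [0.4221 0.1962 0.2316] yaw y 7.29 F [ 0.21 -0.11  0.93] gap 0.085 q7 -0.29
shift [-0.3106 -0.0247 -0.0081] turn -0.56 tilt [-1.e-03  8.e-04 -1.e+00]
```

```bash
python3 -m jog '[[[-0.015,-0.001,0],0,0.085],[[-0.05,-0.004,0],0,0.085],[[-0.09,-0.007,0],0,0.085],[[-0.13,-0.01,0],0,0.085],[[-0.17,-0.013,0],0,0.085],[[-0.21,-0.017,0],0,0.085],[[-0.25,-0.02,0],0,0.085],[[-0.28,-0.022,0],0,0.085],[[-0.3,-0.024,0],0,0.085],[[-0.31,-0.025,0],0,0.085]]'
python3 - <<'E'
from h import *
go([.437,-.115,.24],7.85)
m=camera_model("wrist"); im=camera("wrist"); cv2.imwrite("pics/w2.png",im[:,:,::-1])
for q in ("knob","push_handle"): print(q,[(d['p'],d['centre']) for d in spot_point(q,"wrist")][:3])
print(proj(m,[[.437,-.115,.111],[.4368+.137*.035,-.1147-.99*.035,.111],[.4368-.137*.035,-.1147+.99*.035,.111]]))
np.save("w2.npy",[m["camera_from_world"]])
E
```

```text
time_s: 2.75
tcp_pos: [0.4372, -0.1116, 0.2314]
eef_rot: [-0.0, 0.658, 0.753, 0.0]
force: [-1.1, -0.6, 0.4]
finger_gap: 0.995
t 2.75 pos [ 0.4372 -0.1116  0.2314] yaw y 7.65 F [-1.12 -0.57  0.36] gap 0.085 q7 0.43
shift [-0.0033 -0.0006 -0.0086] turn -0.2 tilt [ 3.e-04 -1.e-04 -1.e+00]
knob [(0.72, [254.9, 183.2]), (0.3, [458.4, 137.7])]
push_handle []
[[255.80726635 182.16987467]
 [255.78082499 222.77770492]
 [255.42577817 137.93662811]]
```

View pics/w2.png

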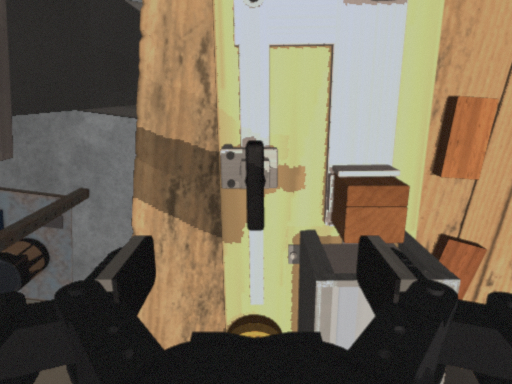

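```bash
python3 - <<'E'
from h import *
m=camera_model("wrist")
print("cam",-m['camera_from_world'][:3,:3].T@m['camera_from_world'][:3,3])
b=[0.55672102,-0.17896431,-1.43373326]
for z in (.098,.124): print(z,proj(m,s2w(b,[[-.115,-.11,z],[-.045,-.11,z],[-.08,-.117,z],[-.08,-.103,z]])).round(1))
im=cv2.imread("pics/w2.png")[120:250,200:320]; cv2.imwrite("pics/w2b.png",cv2.resize(im,None,fx=4,fy=4,interpolation=cv2.INTER_CUBIC))
E
```

```text
cam [ 0.428377   -0.04484463  0.3729188 ]
0.098 [[254.3 139.3]
 [254.4 220.4]
 [246.  181.2]
 [262.7 181.2]]
0.124 [[254.2 143.9]
 [254.3 232.2]
 [245.1 189.6]
 [263.4 189.6]]
```

View pics/w2b.png

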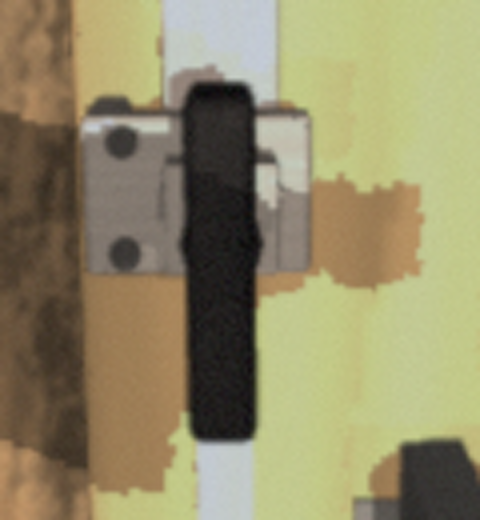

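```bash
python3 -m jog '[[[-0.003,0,0.005],-0.2,0.06],[[-0.003,0,0.02],-0.2,0.05],[[-0.003,0,0.045],-0.2,0.05],[[-0.003,0,0.07],-0.2,0.05],[[-0.003,0,0.095],-0.2,0.05],[[-0.003,0,0.115],-0.2,0.05],[[-0.003,0,0.13],-0.2,0.05],[[-0.003,0,0.137],-0.2,0.05],[[-0.003,0,0.138],-0.2,0.05],[[-0.003,0,0.138],-0.2,0.05]]'
python3 -c "
from h import *
go([.4375,-.1145,.093],7.85)
cv2.imwrite('pics/w3.png',camera('wrist')[:,:,::-1])"
```

```text
time_s: 3.9
tcp_pos: [0.4391, -0.1121, 0.0936]
eef_rot: [0.0, 0.655, 0.755, 0.0]
force: [-0.7, -0.5, 0.4]
finger_gap: 0.585
t 3.9 pos [ 0.4391 -0.1121  0.0936] yaw y 8.11 F [-0.69 -0.55  0.4 ] gap 0.05 q7 0.56
shift [-0.0022 -0.0019  0.0006] turn 0.26 tilt [-0.e+00  6.e-04 -1.e+00]
```

View pics/w3.png

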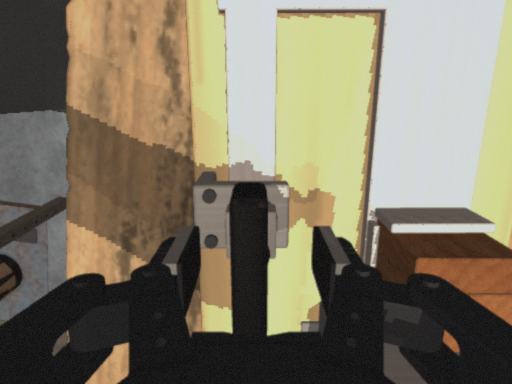

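```bash
python3 -m jog '[[[-0.0022,-0.0019,0],0,0.05],[[-0.0022,-0.0019,0],0,0.05],[[-0.0022,-0.0019,0],0,0.03],[[-0.0022,-0.0019,0],0,0.02],[[-0.0022,-0.0019,0],0,0.02],[[-0.0022,-0.0019,0],0,0.02],[[-0.0022,-0.0019,0],0,0.02],[[-0.0022,-0.0019,0],0,0.02],[[-0.0022,-0.0019,0],0,0.02],[[-0.0022,-0.0019,0],0,0.02]]'
python3 -c "
from h import *
go([.4375,-.1145,.093],7.85)
cv2.imwrite('pics/w4.png',camera('wrist')[200:384,150:370,::-1].repeat(3,0).repeat(3,1))"
```

```text
time_s: 4.95
tcp_pos: [0.4371, -0.1149, 0.0933]
eef_rot: [0.0, 0.656, 0.755, 0.0]
force: [-0.2, 0.2, 0.1]
finger_gap: 0.236
t 4.95 pos [ 0.4371 -0.1149  0.0933] yaw y 8.05 F [-0.2   0.25  0.05] gap 0.0201 q7 0.57
shift [0.0004 0.0005 0.0003] turn 0.2 tilt [-0.  0. -1.]
```

View pics/w4.png

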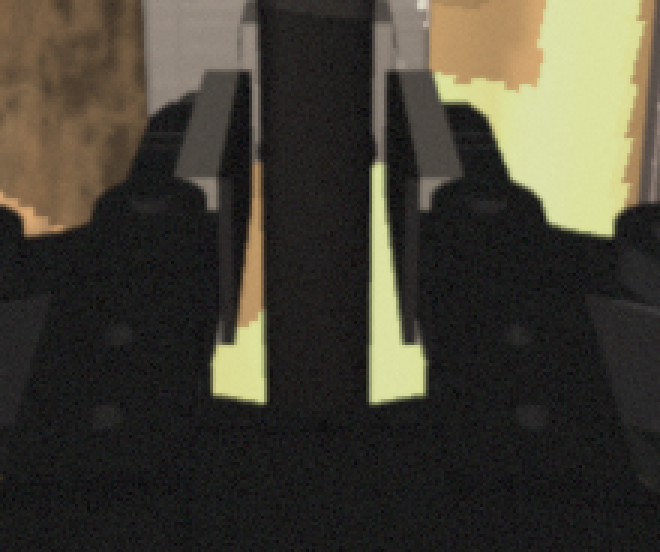

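```bash
python3 -m jog '[[[0,0,0],0,0.0],[[0,0,0],0,0.0],[[0,0,0],0,0.0],[[0,0,0],0,0.0],[[0,0,-0.002],0,0.0],[[0,0,-0.005],0,0.0],[[0,0,-0.009],0,0.0],[[0,0,-0.013],0,0.0],[[0,0,-0.016],0,0.0],[[0,0,-0.0165],0,0.0]]'
python3 -c "
from h import *
go([.4375,-.1145,.1098],7.85)"
```

```text
time_s: 6.0
tcp_pos: [0.4366, -0.1148, 0.1097]
eef_rot: [-0.0, 0.656, 0.755, -0.0]
force: [1.6, -1.0, -9.3]
finger_gap: 0.162
t 6.0 pos [ 0.4366 -0.1148  0.1097] yaw y 8.05 F [ 1.64 -1.02 -9.33] gap 0.0138 q7 0.55
shift [ 0.0002  0.001  -0.0001] turn 0.2 tilt [ 4.e-04 -9.e-04 -1.e+00]
```

```bash
python3 -m jog '[[[0,0,0],-3,0.0],[[0,0,0],-9,0.0],[[0,0,0],-16,0.0],[[0,0,0],-23,0.0],[[0,0,0],-30,0.0],[[0,0,0],-37,0.0],[[0,0,0],-44,0.0],[[0,0,0],-51,0.0],[[0,0,0],-56,0.0],[[0,0,0],-59,0.0]]'
python3 -c "
from h import *
go([.4366,-.1148,.1097],67)
print(state()['wrist_torque'])"
```

```text
time_s: 7.0
tcp_pos: [0.4354, -0.1157, 0.1091]
eef_rot: [-0.002, 0.198, 0.98, -0.001]
force: [-0.8, -1.0, -8.7]
finger_gap: 0.158
t 7.0 pos [ 0.4354 -0.1157  0.1091] yaw y 67.16 F [-0.84 -1.04 -8.7 ] gap 0.0135 q7 1.52
shift [-0.0008  0.0013 -0.0006] turn 0.16 tilt [ 0.0029 -0.0019 -1.    ]
[-0.447491   0.1020561 -0.0515248]
```

```bash
python3 -m jog '[[[0,0,0],0,0.0],[[0,0,0.001],0,0.0],[[0,0,0.002],0,0.0],[[0,0,0.003],0,0.0],[[0,0,0.003],0,0.0],[[0,0,0.003],0,0.02],[[0,0,0.003],0,0.03],[[0,0,0.003],0,0.04],[[0,0,0.003],0,0.05],[[0,0,0.003],0,0.05]]'
python3 -c "
from h import *
go([.4366,-.1148,.25],8)"
```

```text
time_s: 8.0
tcp_pos: [0.438, -0.1146, 0.1073]
eef_rot: [0.001, 0.199, 0.98, 0.0]
force: [1.0, -0.4, -0.3]
finger_gap: 0.582
t 8.0 pos [ 0.438  -0.1146  0.1073] yaw y 67.09 F [ 0.99 -0.37 -0.27] gap 0.0497 q7 1.52
shift [ 0.001  -0.0006 -0.1427] turn 59.09 tilt [-1.6e-03  9.0e-04 -1.0e+00]
```

```bash
python3 -m jog '[[[0,0,-0.01],0,0.05],[[0,0,-0.03],0,0.05],[[0,0,-0.06],0,0.04],[[0,0,-0.09],0,0.02],[[0,0,-0.115],8,0.0],[[0,0,-0.125],16,0.0],[[0,0,-0.13],24,0.0],[[0,0,-0.13],32,0.0],[[0,0,-0.13],40,0.0],[[0,0,-0.13],48,0.0]]'
python3 - <<'E'
from h import *
b=[0.55672102,-0.17896431,-1.43373326]
go(s2w(b,[-.30,.01,.23])[0],7.85)
a=camera("wrist"); m=camera_model("wrist")
t=camera("scene")
cv2.imwrite("pics/m5.png",np.hstack([a,t])[:,:,::-1][::1,::1])
cv2.imwrite("pics/w5.png",a[:,:,::-1]);cv2.imwrite("pics/s5.png",t[:,:,::-1])
E
```

```text
time_s: 9.0
tcp_pos: [0.4373, -0.115, 0.2377]
eef_rot: [0.0, 0.583, 0.813, 0.0]
force: [0.4, -0.1, 0.3]
finger_gap: 0.003
t 9.0 pos [ 0.4373 -0.115   0.2377] yaw y 18.71 F [ 0.38 -0.07  0.32] gap 0.0003 q7 0.61
shift [0.1938 0.159  0.0079] turn 10.86 tilt [-3.0e-04  1.3e-03 -1.0e+00]
```

View pics/w5.png

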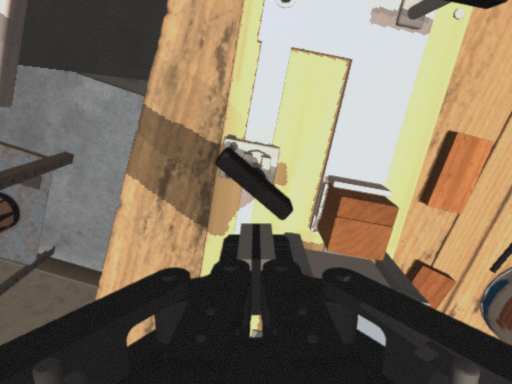

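```bash
python3 -m jog '[[[0.01,0.008,0],2,0.0],[[0.035,0.029,0],4,0.0],[[0.065,0.053,0],6,0.0],[[0.095,0.078,0],8,0.0],[[0.125,0.102,0],10,0.0],[[0.155,0.127,0],10.9,0.0],[[0.178,0.146,0],10.9,0.0],[[0.19,0.156,0],10.9,0.0],[[0.194,0.159,0],10.9,0.0],[[0.194,0.159,0],10.9,0.0]]'
python3 - <<'E'
from h import *
b=[0.55672102,-0.17896431,-1.43373326]
go(s2w(b,[-.295,.01,.096])[0],7.85)
m=camera_model("wrist");a=camera("wrist")
for q in ("push_handle",): print(q,[(d['p'],d['centre']) for d in spot_point(q,"wrist")][:3], proj(m,s2w(b,[-.245,.01,.11])))
cv2.imwrite("pics/w6.png",a[:,:,::-1])
E
```

```text
time_s: 10.1
tcp_pos: [0.524, 0.1195, 0.2368]
eef_rot: [0.0, 0.655, 0.756, -0.0]
force: [1.1, -0.3, 0.2]
finger_gap: -0.006
t 10.1 pos [0.524  0.1195 0.2368] yaw y 8.18 F [ 1.08 -0.25  0.15] gap -0.0005 q7 -0.01
shift [-0.005   0.0017  0.1408] turn 0.33 tilt [-1.e-03 -4.e-04 -1.e+00]
push_handle [] [[258.15127186 238.50913763]]
```

View pics/w6.png

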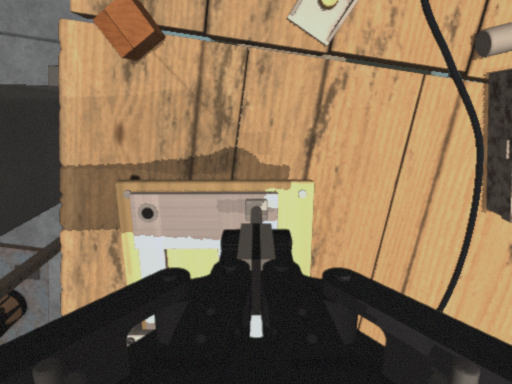

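```bash
python3 -m jog '[[[0,0.0017,0.01],0.3,0.0],[[0,0.0017,0.035],0.3,0.0],[[0,0.0017,0.065],0.3,0.0],[[0,0.0017,0.09],0.3,0.0],[[0,0.0017,0.11],0.3,0.0],[[0,0.0017,0.125],0.3,0.0],[[0,0.0017,0.135],0.3,0.0],[[0,0.0017,0.139],0.3,0.0],[[0,0.0017,0.141],0.3,0.0],[[0,0.0017,0.141],0.3,0.0]]'
python3 - <<'E'
from h import *
b=[0.55672102,-0.17896431,-1.43373326]
go(s2w(b,[-.268,.01,.096])[0],7.85)
a=camera("wrist");cv2.imwrite("pics/w7.png",a[:,:,::-1])
a=camera("top");cv2.imwrite("pics/t7.png",a[130:280,160:360,::-1].repeat(3,0).repeat(3,1))
E
```

```text
time_s: 11.2
tcp_pos: [0.5261, 0.1204, 0.0962]
eef_rot: [0.0, 0.657, 0.754, 0.0]
force: [0.6, 0.7, -0.5]
finger_gap: -0.002
t 11.2 pos [0.5261 0.1204 0.0962] yaw y 7.83 F [ 0.64  0.69 -0.52] gap -0.0001 q7 0.03
shift [-0.0327 -0.0006  0.0002] turn -0.02 tilt [ 1.e-04  1.e-03 -1.e+00]
```

View pics/t7.png

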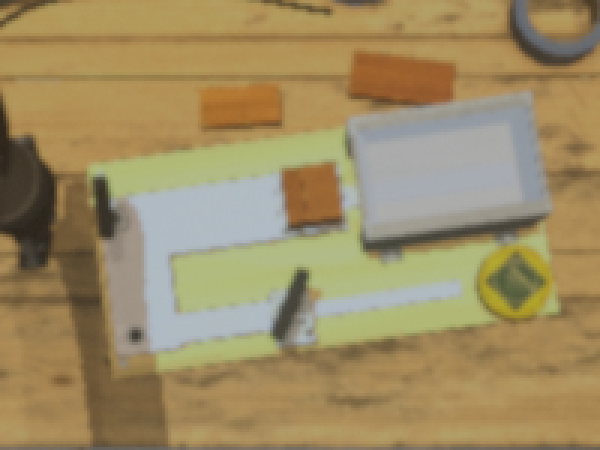

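View pics/w7.png

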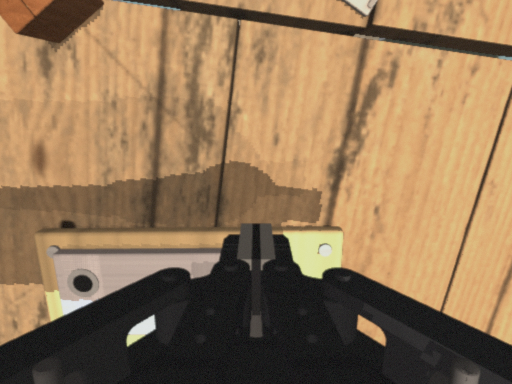

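```bash
python3 -m jog '[[[-0.01,0,0],0,0.0],[[-0.022,0,0],0,0.0],[[-0.03,0,0],0,0.0],[[-0.036,0,0],0,0.0],[[-0.042,0,0],0,0.0],[[-0.05,0,0],0,0.0],[[-0.058,0,0],0,0.0],[[-0.067,0,0],0,0.0],[[-0.076,0,0],0,0.0],[[-0.085,0,0],0,0.0]]'
python3 - <<'E'
from h import *
b=[0.55672102,-0.17896431,-1.43373326]
go(s2w(b,[-.103,.01,.096])[0],7.85)
a=camera("top");cv2.imwrite("pics/t8.png",a[130:280,160:360,::-1].repeat(3,0).repeat(3,1))
E
```

```text
time_s: 12.3
tcp_pos: [0.5377, 0.0362, 0.0959]
eef_rot: [-0.0, 0.657, 0.754, 0.0]
force: [0.4, 3.3, 1.1]
finger_gap: -0.003
t 12.3 pos [0.5377 0.0362 0.0959] yaw y 7.87 F [0.36 3.29 1.07] gap -0.0003 q7 0.2
shift [-1.127e-01 -6.000e-04 -1.000e-04] turn 0.02 tilt [ 7.e-04  6.e-04 -1.e+00]
```

View pics/t8.png

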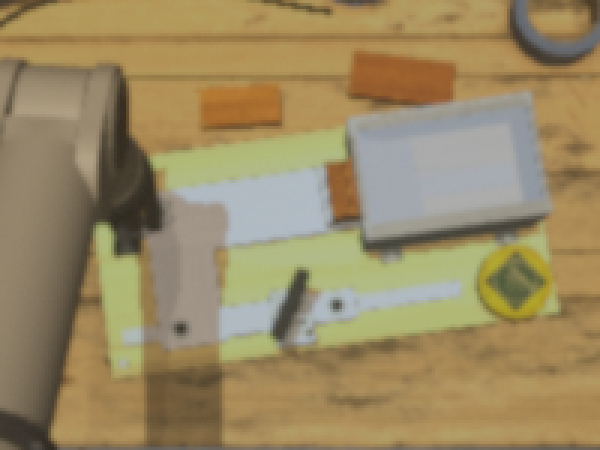

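```bash
python3 -m jog '[[[-0.007,0,0],0,0.0],[[-0.016,0,0],0,0.0],[[-0.026,0,0],0,0.0],[[-0.036,0,0],0,0.0],[[-0.046,0,0],0,0.0],[[-0.056,0,0],0,0.0],[[-0.066,0,0],0,0.0],[[-0.076,0,0],0,0.0],[[-0.085,0,0],0,0.0],[[-0.092,0,0],0,0.0]]'
python3 - <<'E'
from h import *
b=[0.55672102,-0.17896431,-1.43373326]
go(s2w(b,[-.103,.01,.096])[0],7.85)
E
```

```text
time_s: 13.35
tcp_pos: [0.5497, -0.0561, 0.0957]
eef_rot: [-0.0, 0.657, 0.754, -0.0]
force: [0.8, 2.6, 0.5]
finger_gap: 0.001
t 13.35 pos [ 0.5497 -0.0561  0.0957] yaw y 7.81 F [0.81 2.65 0.52] gap 0.0001 q7 0.38
shift [-0.0197  0.0001 -0.0003] turn -0.04 tilt [-4.e-04 -5.e-04 -1.e+00]
```

```bash
python3 -m jog '[[[-0.005,0,0],0,0.0],[[-0.009,0,0],0,0.0],[[-0.012,0,0],0,0.0],[[-0.014,0,0],0,0.0],[[-0.016,0,0],0,0.0],[[-0.017,0,0],0,0.0],[[-0.018,0,0],0,0.0],[[-0.019,0,0],0,0.0],[[-0.02,0,0],0,0.0],[[-0.021,0,0],0,0.0]]'
python3 - <<'E'
from h import *
b=[0.55672102,-0.17896431,-1.43373326]
go(s2w(b,[-.103,.01,.096])[0],7.85)
E
```

```text
time_s: 14.35
tcp_pos: [0.5525, -0.0756, 0.0957]
eef_rot: [-0.0, 0.657, 0.754, -0.0]
force: [-0.6, 1.5, 0.1]
finger_gap: 0.0
t 14.35 pos [ 0.5525 -0.0756  0.0957] yaw y 7.85 F [-0.62  1.47  0.09] gap 0.0 q7 0.42
shift [ 0.0001  0.0001 -0.0003] turn 0.0 tilt [ 1.e-04 -6.e-04 -1.e+00]
```

```bash
python3 -m jog '[[[-0.0005,0,0],0,0.0],[[-0.001,0,0],0,0.0],[[-0.0015,0,0],0,0.0],[[-0.002,0,0],0,0.0],[[-0.0025,0,0],0,0.0],[[-0.003,0,0],0,0.0],[[-0.0035,0,0],0,0.0],[[-0.004,0,0],0,0.0],[[-0.004,0,0],0,0.0],[[-0.004,0,0],0,0.0]]'
python3 - <<'E'
from h import *
b=[0.55672102,-0.17896431,-1.43373326]
go(s2w(b,[-.103,.01,.096])[0],7.85)
a=camera("top");cv2.imwrite("pics/t9.png",a[130:280,160:360,::-1].repeat(3,0).repeat(3,1))
E
```

```text
time_s: 15.35
tcp_pos: [0.5527, -0.0769, 0.0957]
eef_rot: [-0.002, 0.656, 0.754, 0.001]
force: [-2.5, 5.8, 3.7]
finger_gap: 0.001
t 15.35 pos [ 0.5527 -0.0769  0.0957] yaw y 7.96 F [-2.48  5.81  3.66] gap 0.0001 q7 0.43
shift [ 0.0014  0.0001 -0.0003] turn 0.11 tilt [ 0.0037 -0.0013 -1.    ]
```

View pics/t9.png

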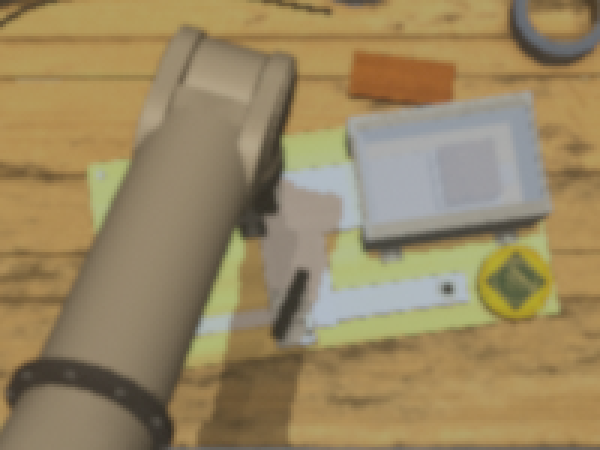

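```bash
python3 -m jog '[[[-0.0015,0,0],0,0.0],[[-0.003,0,0],0,0.0],[[-0.003,0,0],0,0.0],[[-0.003,0,0],0,0.0],[[-0.003,0,0],0,0.0],[[-0.003,0,0],0,0.0],[[-0.003,0,0],0,0.0],[[-0.003,0,0],0,0.0],[[-0.003,0,0],0,0.0],[[-0.003,0,0],0,0.0]]'
python3 - <<'E'
from h import *
b=[0.55672102,-0.17896431,-1.43373326]
go(s2w(b,[-.103,.01,.096])[0],7.85)
E
python3 -m jog '[[[0.002,0,0],0,0.0],[[0.008,0,0],0,0.0],[[0.018,0,0],0,0.0],[[0.03,0,0],0,0.0],[[0.03,0,-0.01],0,0.0],[[0.03,0,-0.03],0,0.0],[[0.03,0,-0.06],0,0.0],[[0.03,0,-0.09],0,0.0],[[0.03,0,-0.12],0,0.0],[[0.03,0,-0.14],0,0.0]]'
python3 - <<'E'
from h import *
b=[0.55672102,-0.17896431,-1.43373326]
go([.4372,-.1147,.22],67)
a=camera("wrist");cv2.imwrite("pics/w10.png",a[:,:,::-1])
E
```

```text
time_s: 16.4
tcp_pos: [0.5527, -0.0769, 0.0957]
eef_rot: [-0.004, 0.656, 0.755, 0.002]
force: [-3.7, 9.8, 4.9]
finger_gap: -0.003
t 16.4 pos [ 0.5527 -0.0769  0.0957] yaw y 8.06 F [-3.74  9.77  4.91] gap -0.0003 q7 0.44
shift [ 0.0013  0.0001 -0.0003] turn 0.21 tilt [ 0.0079 -0.0023 -1.    ]
time_s: 17.4
tcp_pos: [0.5508, -0.0538, 0.2393]
eef_rot: [0.002, 0.657, 0.754, 0.001]
force: [0.7, 1.2, 0.7]
finger_gap: -0.002
t 17.4 pos [ 0.5508 -0.0538  0.2393] yaw y 7.81 F [0.74 1.18 0.65] gap -0.0002 q7 0.33
shift [-0.0449 -0.1209  0.0188] turn -59.19 tilt [-0.0018  0.0046 -1.    ]
```

View pics/w10.png

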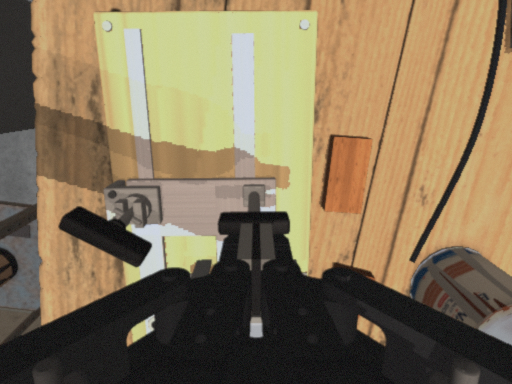

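```bash
python3 -m jog '[[[-0.002,-0.006,0],-4,0.01],[[-0.008,-0.02,0],-11,0.02],[[-0.015,-0.038,0],-18,0.04],[[-0.021,-0.056,0],-25,0.05],[[-0.028,-0.075,0],-32,0.05],[[-0.035,-0.094,0],-39,0.05],[[-0.04,-0.109,0],-46,0.05],[[-0.044,-0.118,0],-53,0.05],[[-0.045,-0.121,0],-58,0.05],[[-0.045,-0.121,0],-59.2,0.05]]'
python3 - <<'E'
from h import *
b=[0.55672102,-0.17896431,-1.43373326]
go([.4372,-.1147,.1075],67)
a=camera("wrist");cv2.imwrite("pics/w11.png",a[:,:,::-1])
a=camera("scene");cv2.imwrite("pics/s11.png",a[100:290,140:390,::-1].repeat(3,0).repeat(3,1))
E
```

```text
time_s: 18.45
tcp_pos: [0.4354, -0.1149, 0.2362]
eef_rot: [0.0, 0.199, 0.98, -0.0]
force: [0.6, 0.2, -0.7]
finger_gap: 0.587
t 18.45 pos [ 0.4354 -0.1149  0.2362] yaw y 67.0 F [ 0.63  0.17 -0.73] gap 0.0501 q7 1.43
shift [-0.0014  0.0008  0.1287] turn 0.0 tilt [-9.e-04 -1.e-04 -1.e+00]
```

View pics/w11.png

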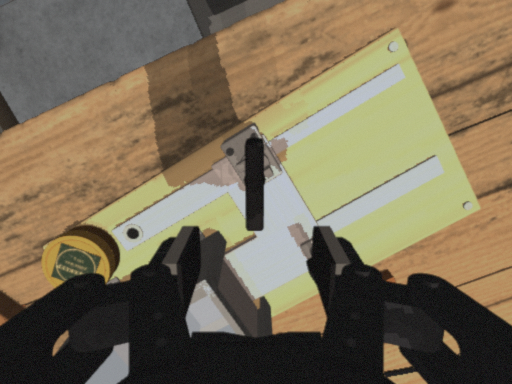

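View pics/s11.png

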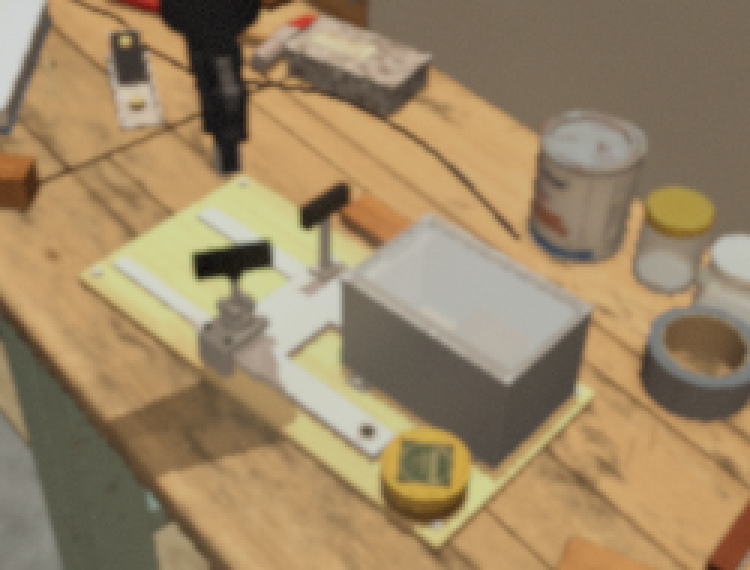

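```bash
python3 -m jog '[[[-0.001,0.001,0.01],0,0.05],[[-0.001,0.001,0.03],0,0.05],[[-0.001,0.001,0.055],0,0.05],[[-0.001,0.001,0.08],0,0.05],[[-0.001,0.001,0.1],0,0.05],[[-0.001,0.001,0.115],0,0.05],[[-0.001,0.001,0.124],0,0.05],[[-0.001,0.001,0.128],0,0.05],[[-0.001,0.001,0.1287],0,0.04],[[-0.001,0.001,0.1287],0,0.03]]'
python3 - <<'E'
from h import *
go([.4372,-.1147,.1075],67)
a=camera("wrist");cv2.imwrite("pics/w12.png",a[180:384,140:380,::-1].repeat(3,0).repeat(3,1))
E
```

```text
time_s: 19.55
tcp_pos: [0.4378, -0.1135, 0.1076]
eef_rot: [0.001, 0.199, 0.98, -0.0]
force: [-0.4, -0.4, 0.3]
finger_gap: 0.357
t 19.55 pos [ 0.4378 -0.1135  0.1076] yaw y 67.05 F [-0.39 -0.37  0.35] gap 0.0305 q7 1.48
shift [ 0.0001 -0.0014  0.0001] turn 0.05 tilt [-1.2e-03  2.0e-04 -1.0e+00]
```

View pics/w12.png

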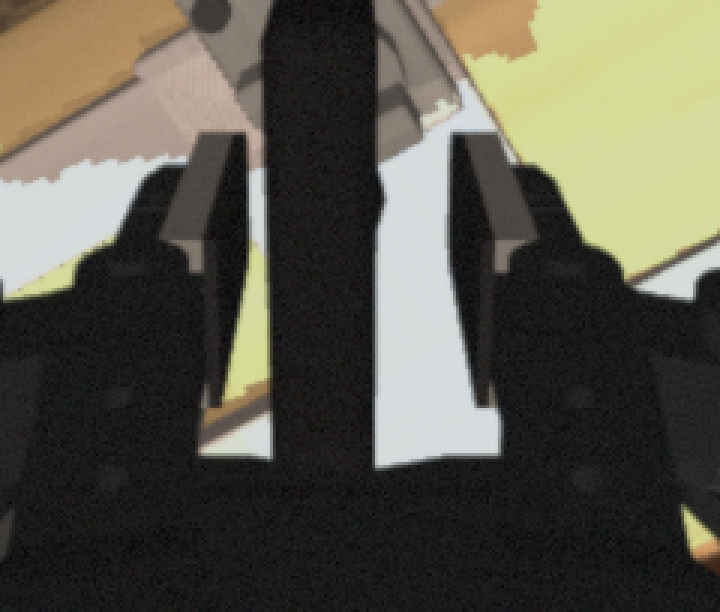

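```bash
python3 -m jog '[[[0,-0.002,0],0,0.03],[[0,-0.002,0],0,0.03],[[0,-0.002,0],0,0.0],[[0,-0.002,0],0,0.0],[[0,-0.002,0],0,0.0],[[0,-0.002,0],0,0.0],[[0,-0.002,0],0,0.0],[[0,-0.002,-0.001],0,0.0],[[0,-0.002,-0.002],0,0.0],[[0,-0.002,-0.0025],0,0.0]]'
python3 - <<'E'
from h import *
go([.4369,-.1147,.1105],67)
E
```

```text
time_s: 20.6
tcp_pos: [0.4355, -0.1154, 0.1083]
eef_rot: [-0.001, 0.199, 0.98, -0.0]
force: [1.2, -2.6, -9.1]
finger_gap: 0.159
t 20.6 pos [ 0.4355 -0.1154  0.1083] yaw y 67.04 F [ 1.23 -2.6  -9.08] gap 0.0136 q7 1.49
shift [-0.001   0.0012 -0.0022] turn 0.04 tilt [ 0.0017 -0.0013 -1.    ]
```

```bash
python3 -m jog '[[[0,0,-0.0005],0,0.0],[[0,0,-0.001],0,0.0],[[0,0,-0.001],0,0.0],[[0,0,-0.001],0,0.0],[[0,0,-0.001],0,0.0],[[0,0,-0.001],0,0.0],[[0,0,-0.001],0,0.0],[[0,0,-0.001],0,0.0],[[0,0,-0.001],0,0.0],[[0,0,-0.001],0,0.0]]'
python3 - <<'E'
from h import *
go([.4369,-.1147,.1105],67)
E
```

```text
time_s: 21.6
tcp_pos: [0.436, -0.1153, 0.1104]
eef_rot: [-0.0, 0.199, 0.98, -0.0]
force: [-1.4, -4.3, -10.4]
finger_gap: 0.156
t 21.6 pos [ 0.436  -0.1153  0.1104] yaw y 67.05 F [ -1.39  -4.3  -10.42] gap 0.0134 q7 1.49
shift [-0.0006  0.0009 -0.0001] turn 0.05 tilt [ 9.e-04 -4.e-04 -1.e+00]
```

```bash
python3 -m jog '[[[0,0,0],3,0.0],[[0,0,0],9,0.0],[[0,0,0],16,0.0],[[0,0,0],23,0.0],[[0,0,0],30,0.0],[[0,0,0],37,0.0],[[0,0,0],44,0.0],[[0,0,0],51,0.0],[[0,0,0],57,0.0],[[0,0,0],59.5,0.0]]'
python3 - <<'E'
from h import *
go([.4369,-.1147,.094],8.05); print(state()['wrist_torque'])
E
```

```text
time_s: 22.6
tcp_pos: [0.4372, -0.1145, 0.1108]
eef_rot: [0.0, 0.66, 0.752, 0.001]
force: [-0.6, -2.0, -9.8]
finger_gap: 0.155
t 22.6 pos [ 0.4372 -0.1145  0.1108] yaw y 7.45 F [-0.61 -1.99 -9.77] gap 0.0133 q7 0.49
shift [-0.0002 -0.0004  0.0168] turn -0.6 tilt [ 5.0e-04  1.6e-03 -1.0e+00]
[-0.70795622  0.12538812  0.09669889]
```

```bash
python3 -m jog '[[[0,0,0.001],0,0.0],[[0,0,0.003],0,0.0],[[0,0,0.005],0,0.0],[[0,0,0.0075],0,0.0],[[0,0,0.01],0,0.0],[[0,0,0.0125],0,0.0],[[0,0,0.0145],0,0.0],[[0,0,0.016],0,0.0],[[0,0,0.0165],0,0.0],[[0,0,0.0165],0,0.0]]'
python3 - <<'E'
from h import *
go([.4369,-.1147,.094],8.05); print(state()['wrist_torque'])
E
```

```text
time_s: 23.6
tcp_pos: [0.4371, -0.1152, 0.0947]
eef_rot: [0.0, 0.659, 0.752, 0.001]
force: [-0.3, -0.8, -1.8]
finger_gap: 0.153
t 23.6 pos [ 0.4371 -0.1152  0.0947] yaw y 7.56 F [-0.32 -0.76 -1.81] gap 0.013 q7 0.51
shift [ 0.0005 -0.0001  0.0007] turn -0.49 tilt [-0.      0.0014 -1.    ]
[-0.12461088  0.03800012  0.07327057]
```

```bash
python3 -m jog '[[[0,0,0.0008],0,0.0],[[0,0,0.001],0,0.0],[[0,0,0.001],0,0.02],[[0,0,0.001],0,0.03],[[0,0,0.001],0,0.05],[[0,0,0.001],0,0.05],[[0,0,-0.01],0,0.05],[[0,0,-0.035],0,0.05],[[0,0,-0.065],0,0.05],[[0,0,-0.09],0,0.05]]'
python3 -m jog '[[[0,0,-0.02],0,0.05],[[0.01,0,-0.04],0,0.05],[[0.03,0,-0.045],0,0.05],[[0.06,0,-0.05],0,0.05],[[0.09,0,-0.05],0,0.05],[[0.12,0,-0.05],0,0.05],[[0.15,0,-0.05],0,0.05],[[0.18,0,-0.05],0,0.05],[[0.2,0,-0.05],0,0.05],[[0.2,0,-0.05],0,0.05]]'
python3 - <<'E'
from h import *
go([.4369,-.1147,.094],8.05)
b=[0.55672102,-0.17896431,-1.43373326]
np.save("w13.npy",camera_model("wrist")["camera_from_world"])
a=camera("wrist");cv2.imwrite("pics/w13.png",a[:,:,::-1])
S=camera_model("scene");s=camera("scene");cv2.imwrite("pics/s13.png",cv2.resize(s[120:270,160:350,::-1],None,fx=4,fy=4,interpolation=cv2.INTER_CUBIC))
for q in ("knob","push_handle"): print(q,[(d['p'],d['centre']) for d in spot_point(q,"scene")][:3])
T=camera_model("top");t=camera("top");cv2.imwrite("pics/t13.png",cv2.resize(t[140:270,180:360,::-1],None,fx=4,fy=4,interpolation=cv2.INTER_CUBIC))
for q in ("knob","push_handle","block_centre"): print(q,[(d['p'],d['centre']) for d in spot_point(q,"top")][:3])
for n,m in (("scene",S),("top",T)): print(n,proj(m,s2w(b,[[-.08,-.11,.111],[-.08,-.11,.1245],[-.085,.01,.11]])).round(1))
E
```

```text
time_s: 24.6
tcp_pos: [0.4368, -0.1155, 0.1862]
eef_rot: [0.001, 0.659, 0.752, 0.0]
force: [0.5, -0.1, -0.3]
finger_gap: 0.584
time_s: 25.6
tcp_pos: [0.4096, 0.0864, 0.2347]
eef_rot: [-0.0, 0.657, 0.754, 0.001]
force: [-0.1, -0.9, -0.9]
finger_gap: 0.582
t 25.6 pos [0.4096 0.0864 0.2347] yaw y 7.92 F [-0.11 -0.91 -0.94] gap 0.0497 q7 -0.1
shift [-0.2031 -0.0008  0.1404] turn -0.13 tilt [ 1.4e-03  7.0e-04 -1.0e+00]
knob [(0.49, [215.0, 192.2])]
push_handle [(0.86, [248.3, 167.5])]
knob [(0.71, [256.6, 232.8])]
push_handle [(0.66, [251.8, 191.7])]
block_centre []
scene [[217.1 189.4]
 [216.8 185.6]
 [247.6 167.9]]
top [[256.4 231.6]
 [256.3 231.2]
 [249.1 190.8]]
```

View pics/s13.png

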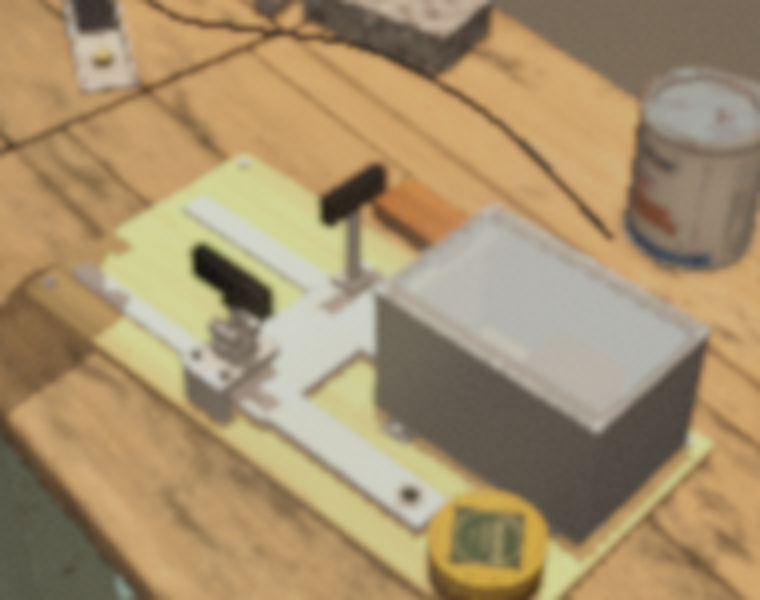

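View pics/t13.png

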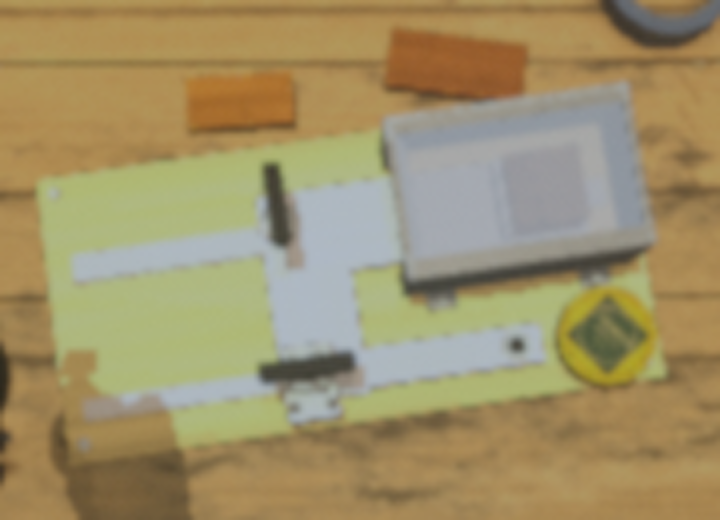

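View pics/w13.png

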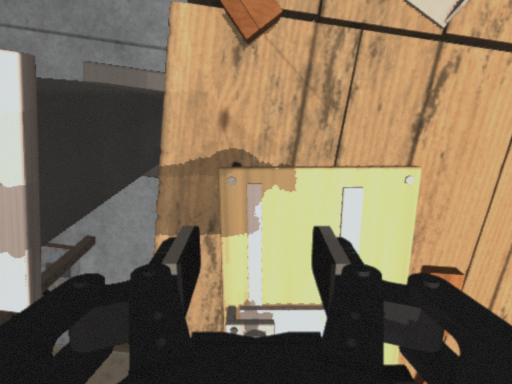

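```bash
python3 -m jog '[[[-0.01,0,0],0,0.04],[[-0.03,0,0.005],0,0.03],[[-0.055,0,0.01],0,0.02],[[-0.08,0,0.02],0,0.01],[[-0.105,0,0.03],0,0.0],[[-0.125,0,0.035],0,0.0],[[-0.138,0,0.04],0,0.0],[[-0.145,0,0.04],0,0.0],[[-0.15,0,0.04],0,0.0],[[-0.15,0,0.04],0,0.0]]'
python3 - <<'E'
from h import *
go([.4369,-.1147,.094],8.05)
b=[0.55672102,-0.17896431,-1.43373326]
m=camera_model("wrist");a=camera("wrist");cv2.imwrite("pics/w14.png",a[:,:,::-1])
print(proj(m,s2w(b,[[0,-.041,.1],[0,.041,.1],[0,-.041,.03],[0,.041,.03]])).round(0))
P=[[x,-.11,z] for z in(.098,.124) for x in(-.115,-.045)]
print(proj(m,s2w(b,P)).round(1)); print(proj(m,s2w(b,np.array(P)+[0,0,.008])).round(1))
s=camera("scene");s0=cv2.imread("pics/scene0.png")[:,:,::-1]
g=lambda i:np.float32(cv2.cvtColor(np.ascontiguousarray(i),cv2.COLOR_RGB2GRAY))
t=g(s0)[176:202,204:232]; r=cv2.matchTemplate(g(s)[170:208,198:238],t,cv2.TM_CCOEFF_NORMED); print(cv2.minMaxLoc(r)); y,x=divmod(r.argmax(),r.shape[1]); print(r[y-1:y+2,x].round(3),r[y,x-1:x+2].round(3))
E
```

```text
time_s: 27.0
tcp_pos: [0.4301, -0.0662, 0.1944]
eef_rot: [0.0, 0.659, 0.752, 0.0]
force: [0.5, 0.7, -0.9]
finger_gap: 0.004
t 27.0 pos [ 0.4301 -0.0662  0.1944] yaw y 7.5 F [ 0.5   0.68 -0.95] gap 0.0003 q7 0.3
shift [-0.0489  0.0004  0.1004] turn -0.55 tilt [-3.e-04  5.e-04 -1.e+00]
[[341. 337.]
 [441. 337.]
 [325. 290.]
 [405. 289.]]
[[256.7 204.1]
 [257.2 288.1]
 [256.9 216.5]
 [257.4 308.1]]
[[256.8 207.7]
 [257.3 293.8]
 [256.9 220.8]
 [257.5 315.2]]
(-0.2520349621772766, 0.977782130241394, (0, 12), (6, 6))
[0.948 0.978 0.936] [0.942 0.978 0.949]
```

View pics/w14.png

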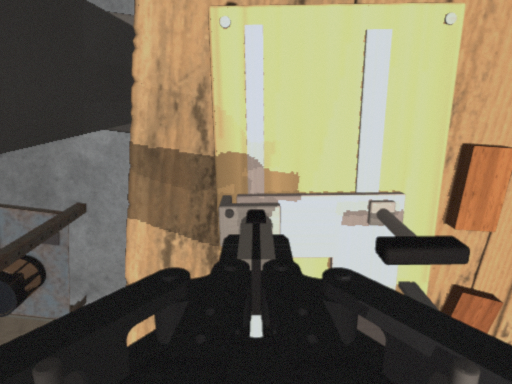

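```bash
python3 -m jog '[[[-0.01,0,0],0,0.0],[[-0.025,0,0],0,0.0],[[-0.045,-0.005,0],0,0.0],[[-0.065,-0.01,0],0,0.0],[[-0.08,-0.01,0],0,0.0],[[-0.088,-0.01,0],0,0.0],[[-0.09,-0.01,0],0,0.0],[[-0.09,-0.01,0],0,0.0],[[-0.09,-0.01,0],0,0.0],[[-0.09,-0.01,0],0,0.0]]'
python3 - <<'E'
from h import *
b=[0.55672102,-0.17896431,-1.43373326]
m=camera_model("wrist");a=camera("wrist");cv2.imwrite("pics/w15.png",a[:,:,::-1])
print(proj(m,s2w(b,[[0,-.041,.1],[0,.041,.1],[0,-.041,.03],[0,.041,.03]])).round(0))
cv2.imwrite("pics/w15b.png",cv2.resize(a[130:330,270:512,::-1],None,fx=3,fy=3,interpolation=cv2.INTER_CUBIC))
P=[[x,-.11,z] for z in(.098,.124) for x in(-.115,-.045)]
print(proj(m,s2w(b,P)).round(1)); print(proj(m,s2w(b,np.array(P)+[0,0,.008])).round(1))
E
```

```text
time_s: 28.1
tcp_pos: [0.4319, -0.1552, 0.194]
eef_rot: [-0.0, 0.658, 0.753, 0.0]
force: [0.2, 0.2, -0.0]
finger_gap: -0.002
[[362. 239.]
 [471. 238.]
 [340. 208.]
 [426. 208.]]
[[271.9  79. ]
 [271.  180.2]
 [273.9  77.2]
 [272.8 190.1]]
[[272.4  78.5]
 [271.5 183. ]
 [274.6  76.5]
 [273.4 193.6]]
```

View pics/w15.png

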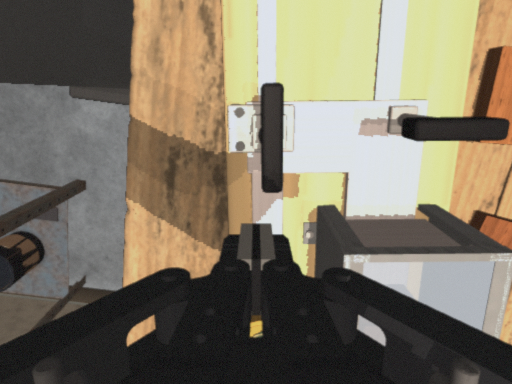

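View pics/w15b.png

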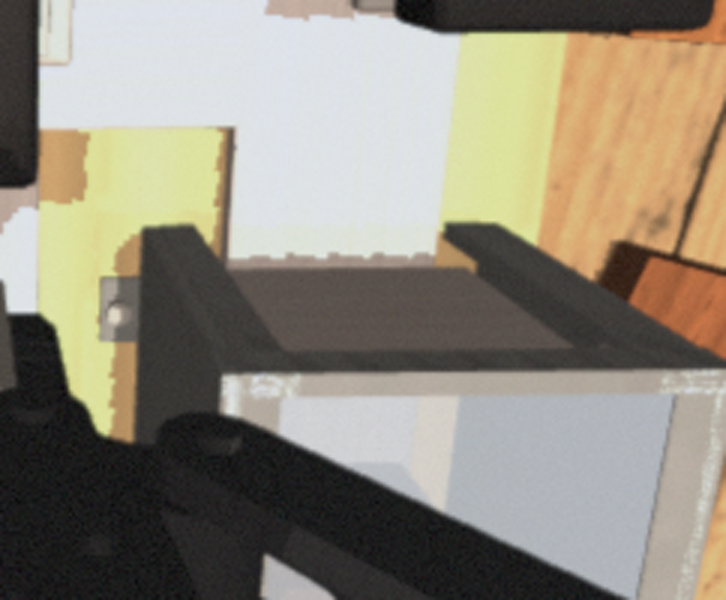

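```bash
python3 - <<'E'
from h import *
b=[0.55672102,-0.17896431,-1.43373326]
T=camera_model("top")
w=ray(T,(180+545/4,140+189/4),.075); c,s=np.cos(b[2]),np.sin(b[2]); d=w[:2]-b[:2]; print("block now",c*d[0]+s*d[1],-s*d[0]+c*d[1])
w=ray(T,(180+338/4,140+216/4),.075); d=w[:2]-b[:2]; print("block start",c*d[0]+s*d[1],-s*d[0]+c*d[1])
print(state()['time_s'],finish_job())
E
```

```text
block now 0.11412129845584039 -0.0014577143646194515
block start -0.04132051778133142 5.29981566370491e-05
the job is handed in; nothing more can be done
28.15 None
```

I finished the job and handed it in at 28.2 s.

**What I did:** I gripped the T-knob, lifted it about 16.5 mm, twisted it about 59°, and let it rest on the bracket. I then pushed the carriage by its push bar with shut fingers until it hit the end stop. There the wrist force rose from about 2–3 N to 11 N and the tool stopped moving. Finally I re-gripped the knob, lifted it about 3 mm, twisted it back, lowered it until the spring load was gone, and released it.

**Last checks:**
- **Pin:** The knob's image in the scene camera matches its starting position to about 0.1 px. A pin resting on the strip between the holes would show about 2.3 px. While still gripped, the knob also came down to within about 1 mm of its starting height. I did not pull on the carriage to test the lock.
- **Carriage and block:** The push bar is within 1 px of where it should be at 0.160 in the scene camera, and about 3 px off in the top camera. Measured by eye in the top camera, the block moved about 155 mm. That is a few mm short of 160, but refraction through the window and reading error could account for it. I trusted the end-stop contact over that reading.
- **Flap:** The wrist view shows it filling the doorway, shut.
- **Knob height:** One wrist view put the end of the knob 1–2 px from the fully-down prediction. That does not settle the height either way, so I relied on the fixed camera and the tool height.
- **Other things on the bench:** The tin and both offcuts are where they started. The robot never went near the sander or the tape, and I did not check those two again. The robot is touching nothing.

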